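# Assemble a guide roller: roller, link and axle on its stand

### The job

Put the guide roller together on its stand: stand the roller upright on the low round boss so its bore is over the boss's hole, then lay the dark flat link across it, one eye over the roller's bore and the other dropped onto the stub of the tall pillar. Then take the longer of the two axles from the rack and push it down through link, roller and boss until its collar sits on the link. Leave the shorter axle in the rack and let go, without disturbing the other things on the desk.

Things in the scene. Friction and masses are not known exactly. Their poses are not given: they have to be found in the camera images.
- stand: grey stand, fixed; base plate 185 x 80 x 8 mm. Origin: centre of its underside; x runs from boss to pillar, z up. Boss at x = -47.5 mm: 40 mm wide, flat top 30 mm above the desk, in it a 14 mm round hole 22 mm deep. Pillar at x = +47.5 mm: 30 mm wide, flat shoulder 90 mm above the desk; on it a 12 mm wide stub 15 mm high, its top 5 mm tapered
- stand_hole (a point): centre of the hole's mouth in the top face of the boss, 30 mm above the desk
- stand_stub (a point): centre of the pillar's flat shoulder at the foot of its stub, 90 mm above the desk
- roller: loose ivory roller standing on end, 60 mm long, both ends alike: at each end a 34 mm wide hub 16 mm long, then a 56 mm wide flange; a groove between the flanges; a 16 mm bore right through; 60 to 130 g. Origin: centre of the underside; z is its axis. Can be gripped by the upper hub
- roller_center (a point): middle of the roller's axis, 30 mm from each end
- link: loose dark flat link lying on the desk, 131 mm long, 10 mm thick: a 26 mm wide bar with a 36 mm wide round eye at each end; the eyes' holes are 16 mm wide and 95 mm apart; both ends and faces alike; 80 g. Origin: centre of its underside, midway between the holes; x along its length
- link_eye_a (a point): centre of the hole at the link's -x end, at half its thickness
- link_eye_b (a point): centre of the hole at the link's +x end, at half its thickness
- rack: grey rack, fixed: foot 166 x 60 x 8 mm, on it three upright tubes in a row along x, at x = -54, 0 and 54 mm, 28 mm wide, tops 54 mm above the desk, bore 13.6 mm, bottom of the bore 8 mm above the desk. One axle stands in the middle tube, one in the +x tube, either way round. Origin: centre of the underside
- axle_long: the longer axle, loose, tip down in a tube of the rack: steel shank 12 mm thick, 88 mm from tip to collar, its lowest 10 mm tapered to a 5 mm tip; collar 28 mm wide, 4 mm thick; on it a black ribbed knob to grip, 23 mm wide, 21 mm high; 55 to 115 g. Origin: centre of the tip; z points to the knob. In the rack it may lean about 2 degrees
- axle_long_shoulder (a point): centre of the collar's underside on the longer axle, 88 mm above its tip
- axle_short: the shorter axle, loose, in another tube of the rack: the same but with a shank of only 48 mm (73 mm in all), so that its knob stands 40 mm lower. Origin: centre of the tip. Leave it there
- rook: white printed chess rook, 74 mm wide and 67 mm tall, standing left of the stand; a bystander. Origin: centre of its underside
- tape_roll: roll of tan tape, 100 mm across and 25 mm high, lying flat towards the back; a bystander. Origin: centre of its underside
- usb_stick: small red memory stick, 56 x 17 x 8 mm, lying in front of the monitor; a bystander

How it is judged:
By the outcome, as a careful person would: the job done as asked, in the order asked, and still so for the second after the job is handed in, with the robot touching nothing.
It also fails if it takes over 72 s, if anything falls off the work surface, if the arm or the gripper's body presses on something with over 40 N, if the wrist force passes 120 N, or if a joint passes its speed limit or range.

### The arm

A 7-joint arm with a two-finger parallel gripper is mounted at the origin on a cart in front of the work surface, level with it; the furniture and walls round the work are solid. World frame = base frame: x ahead of the robot, y to its left, z up, the work surface at z = 0. Lengths are in m, angles in rad, forces in N, time in s.
With the tool pointing down it reaches from about 0.4 to 0.875 m from the base axis. Payload 19.3 kg.
Tool frame: the origin (TCP) lies midway between the tips of the shut fingers; the grasp point (between the pads) lies 19 mm behind it; z points along the fingers, y is the line along which they close (so a half turn about z gives the same grasp; the last joint's range is limited). The gripper opens to 85 mm and grips with 20 to 120 N. Pads are 22 mm wide; open, the fingers measure 114 mm over their backs; the gripper's body (76 mm by 85 mm) begins 54 mm behind the grasp point. The pads swing forward as they close: fully open they stand 13 mm farther back than shut.
Start: joints at [-1.185, 0.521, -0.036, 1.599, 0.021, 1.021, -0.113], TCP at [0.275, 0.561, 0.231] pointing down, gripper open.
Joint ranges: [-2.91, 2.91], [-0.3, 2.13], [-1.5, 1.42], [0.17, 2.43], [-1.26, 4.41], [0.16, 1.93], [-2.52, 2.52]. Speed limits (rad/s): [1.89, 1.89, 2.39, 2.39, 3.01, 3.01, 3.01].

### API

Orientations are given as [roll, pitch, yaw] about the fixed x, y, z axes, in that order (R = Rz(yaw) Ry(pitch) Rx(roll)).
In Python, from workcell import bot, camrig gives the robot as it stands (bot), with the cameras (camrig).
- The arm moves only by the tool move_tool, called after "Request:" as name(argument=value, ...) on one line, values as JSON. Schema: {"type":"object","properties":{"offsets":{"type":"array","items":{"type":"object","properties":{"jaw":{"type":"number"},"tx":{"type":"number"},"ty":{"type":"number"},"tz":{"type":"number"},"ax":{"type":"number"},"ay":{"type":"number"},"az":{"type":"number"}},"additionalProperties":false,"required":["jaw"]},"minItems":1,"maxItems":5},"force":{"type":"number"},"only":{"type":"string"},"quiet":{"type":"boolean"},"lines":{"type":"string"}},"required":["offsets"],"additionalProperties":false}. offsets is a list of rows, 1 to 5 of them, each an object with the fields jaw (the finger opening in m), tx, ty, tz (the shift in fractions of the full range, 1 being 0.6 m), ax, ay, az (a rotation vector in fractions of the full range, 1 being pi/2 rad); a field left out counts as zero (the opening has to be given); each row is the pose to reach, as a shift and turn from the pose commanded when the call began, along the tool's axes at that moment; what a row does not reach only later rows make up. A row lasts 1/8 s, in which the tool goes at most 0.0625 m and 0.188 rad, less where a joint would pass 70% of its speed; a pose out of reach is approached as far as the arm can. The fingers move at their own pace and stop on an object; force is the grip in N (left out, the last holds). Time passes only in rows, so rows that do not move let the fingers close. The tool returns the time, the measured TCP pose, the force, the opening and the grip force at its end. only (a regular expression) keeps the lines of the reply that match it, lines (a string "A,B") keeps lines A to B, and quiet returns only ok. Input that does not fit is refused with a message, and nothing moves.
- bot.observe(): the state, without advancing time (a new reading comes with each control period).
- camrig.grab_frame(name): name is "scene" or "top" or "wrist"; returns the picture (420x560x3 uint8, blue, green, red); there is no depth.
- camrig.calibration(name): a dict with "vfov" (degrees; the focal length in pixels is half the picture's height over the tangent of half this angle, whatever the lens; pixels are square), "cx", "cy" (the principal point, pixels), "eye" and "attitude" of the camera in the world. Camera axes: x right, y down, z forward; pixel columns grow to the right and rows downward; lengths in m; the calibration is good to about 2 mm. The wrist camera is an equidistant fisheye: a pixel r from the principal point sees the ray r / f radians off the axis. A picture is of the moment at which its call begins: read the wrist's pose just before it. calibration takes no time and is no camera call; for the wrist camera it gives the pose at the moment of the call.
- bot.job_done(): hands the job in; it is judged then, once.
The state is a dict: "clock": time; "qpos": joint angles; "qd": joint speeds; "joint_efforts": joint torques, N m; "position": TCP position; "tool_rot": TCP orientation; "force": force on the tool from outside, world axes, zero at the start; "moment": the same for the moment, N m; "grip_width": finger opening in m; "finger_force": force on a finger pad.
Only numpy, scipy, OpenCV 4.12 (cv2) and the standard library are available. Lean on these libraries where they do the work, as an engineer would, in place of code of your own. Each camera call takes 0.05 s, during which the arm holds its last target. There are 200 camera calls.

## Working session

There is one attempt and no reset: what is moved stays moved. The work goes in short steps, Python scripts to look and compute and a tool call to move; the robot and the scene stay as the last step left them, time stands still between calls to the robot, and variables do not carry over. Pictures are saved under pics/ and viewed, at most 12 in all, crops included, and the job is handed in when it is done.

```bash
ls; mkdir -p pics; python3 - <<'E'
from workcell import bot, camrig
import cv2,numpy as np
for n in ("scene","top"):
    f=camrig.grab_frame(n); cv2.imwrite(f"pics/{n}0.png",f); print(n,camrig.calibration(n))
f=camrig.grab_frame("wrist");cv2.imwrite("pics/wrist0.png",f);print(camrig.calibration("wrist"))
print(bot.observe())
E
```

```text
pics
workcell.py
scene {'vfov': 49.7803361949785, 'cx': 276.7091957874197, 'cy': 214.81327407845285, 'eye': array([-0.08186352, -0.77291504,  0.77677844]), 'attitude': array([-2.18627152,  0.0196095 , -0.74128363])}
top {'vfov': 50.42554639273535, 'cx': 275.5295511777144, 'cy': 204.1866235264761, 'eye': array([ 0.41590496, -0.08222361,  0.97264471]), 'attitude': array([-2.97606924,  0.00369477, -1.55135323])}
{'vfov': 65.70646984690485, 'cx': 279.35224205359975, 'cy': 208.38336457363604, 'eye': array([0.20081282, 0.59796125, 0.37383604]), 'attitude': array([ 2.81180694e+00, -1.23542209e-04,  1.11420750e+00])}
{'clock': 0.15, 'qpos': array([-1.18519102,  0.5218598 , -0.03630091,  1.59988959,  0.02120843,
        1.02111511, -0.11282602]), 'qd': array([-1.31978695e-03, -1.00360216e-03, -2.17125120e-04, -1.03666995e-03,
        2.54336827e-05,  2.95884641e-04,  1.16016788e-03]), 'joint_efforts': array([ 1.30631601e-03, -9.27389860e+01,  1.97991505e+00, -3.70057511e+01,
        1.78301905e-02,  6.29995498e-03, -5.96004406e-05]), 'position': array([0.27504264, 0.56093096, 0.23086454]), 'tool_rot': array([-3.14070957e+00,  8.12041875e-05,  2.68573068e+00]), 'force': array([0.04608671, 1.44176382, 0.02390662]), 'moment': array([ 0.02545117,  0.00332295, -0.04554573]), 'finger_force': 0.0, 'grip_width': 0.0853179744051226}
```

View pics/top0.png

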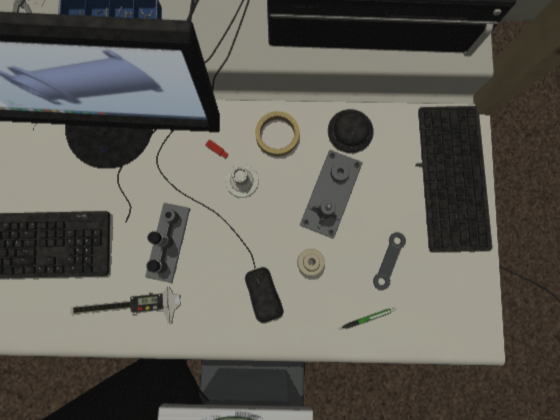

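View pics/scene0.png

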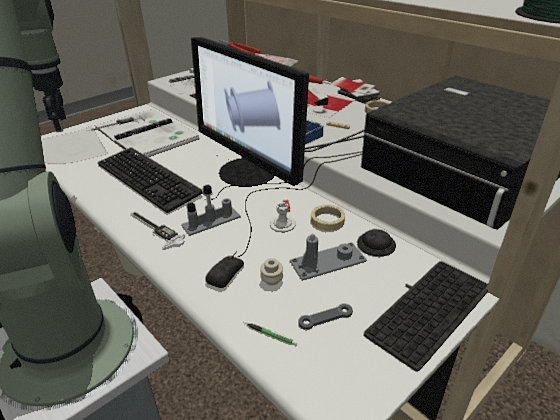

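The top view shows the roller at (311,263), the link eyes at (397,240) and (382,282), the boss at (340,172), the pillar at (326,213) and the rack around (165,240). I'll enlarge these areas to take measurements.

```bash
cat > h.py <<'E'
import numpy as np,cv2
from scipy.spatial.transform import Rotation as R
from workcell import bot, camrig
def ray(n,u,v,c=None):
    c=c or camrig.calibration(n); f=210/np.tan(np.radians(c["vfov"]/2))
    x,y=(u-c["cx"]),(v-c["cy"])
    if n=="wrist":
        r=np.hypot(x,y); t=r/f; d=np.array([np.sin(t)*x/max(r,1e-9),np.sin(t)*y/max(r,1e-9),np.cos(t)])
    else: d=np.array([x/f,y/f,1])
    return np.array(c["eye"]),R.from_euler("xyz",c["attitude"]).apply(d)
def onz(n,u,v,z,c=None):
    e,d=ray(n,u,v,c); return (e+d*(z-e[2])/d[2])
def pix(n,p,c=None):
    c=c or camrig.calibration(n); f=210/np.tan(np.radians(c["vfov"]/2))
    q=R.from_euler("xyz",c["attitude"]).inv().apply(np.array(p)-c["eye"])
    if n=="wrist":
        t=np.arctan2(np.hypot(q[0],q[1]),q[2]); r=np.hypot(q[0],q[1])
        return c["cx"]+f*t*q[0]/r, c["cy"]+f*t*q[1]/r
    return c["cx"]+f*q[0]/q[2], c["cy"]+f*q[1]/q[2]
E
python3 - <<'E'
import cv2,numpy as np
t=cv2.imread("pics/top0.png");s=cv2.imread("pics/scene0.png")
def z(i,x,y): return cv2.resize(i[y:y+100,x:x+133],(400,300),interpolation=cv2.INTER_CUBIC)
a=np.vstack([np.hstack([z(t,280,140),z(t,290,215)]),np.hstack([z(t,110,190),z(s,150,155)])])
cv2.imwrite("pics/z0.png",a)
E
```

```text
(no output)
```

View pics/z0.png

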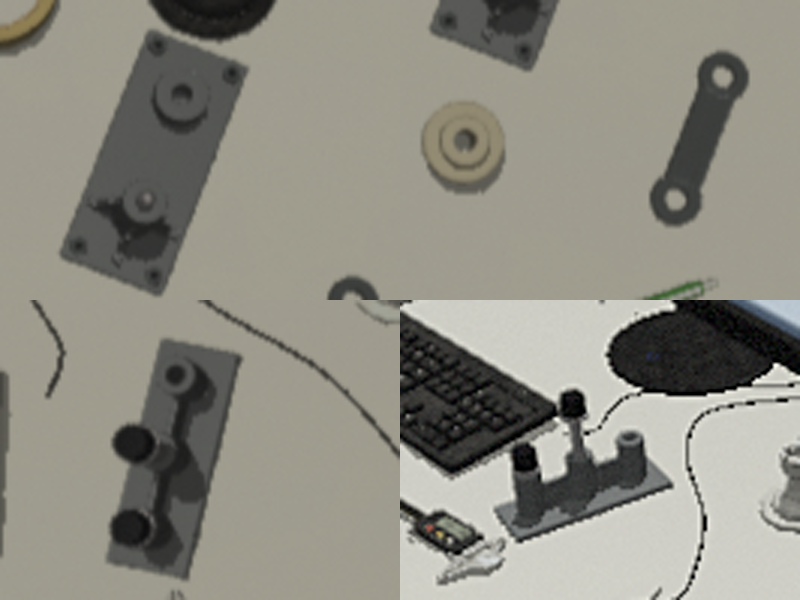

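The long axle stands in the middle tube, because its knob is the taller one. The empty tube is at top pixel (168.6,215).

```bash
python3 - <<'E'
from h import *
np.set_printoptions(precision=4,suppress=True)
c=camrig.calibration("top")
P={k:onz("top",*v,c) for k,v in dict(hole=(340.3,171.3,.03),stub=(328.7,206,.105),roller=(311.3,261.7,.06),eyeA=(397.3,240.7,.01),eyeB=(381.5,281.3,.01),tube0=(168.6,215,.054),longk=(154.7,237.3,.121),shortk=(153.3,266,.081)).items()}
for k,p in P.items(): print(k,p, np.hypot(*p[:2]), np.array(pix("scene",p)))
for a,b in(("hole","stub"),("eyeA","eyeB"),("tube0","longk"),("longk","shortk")):
    d=(P[b]-P[a])[:2];print(a,b,np.linalg.norm(d),np.degrees(np.arctan2(d[1],d[0])))
print(camrig.calibration("wrist"), R.from_euler("xyz",bot.observe()["tool_rot"]).as_matrix())
o=bot.observe();T=R.from_euler("xyz",o["tool_rot"]);w=camrig.calibration("wrist")
print("cam in tool",T.inv().apply(w["eye"]-o["position"]),(T.inv()*R.from_euler("xyz",w["attitude"])).as_matrix())
E
```

```text
hole [ 0.6482 -0.2147  0.03  ] 0.6828352617261141 [344.9848 247.6394]
stub [ 0.5591 -0.181   0.105 ] 0.5876771305226796 [312.3056 233.5002]
roller [ 0.4513 -0.1508  0.06  ] 0.4758050707850222 [271.371  261.9679]
eyeA [ 0.5017 -0.3397  0.01  ] 0.6058955987056044 [344.3188 308.4191]
eyeB [ 0.4148 -0.3039  0.01  ] 0.5141852430057153 [306.0193 319.9211]
tube0 [0.5423 0.1463 0.054 ] 0.5616439711620217 [226.4881 200.3257]
longk [0.4895 0.1537 0.121 ] 0.5130423321371955 [207.6401 186.398 ]
shortk [0.436  0.1639 0.081 ] 0.4657396313023498 [191.2036 204.4191]
hole stub 0.09525420351015977 159.2871820611378
eyeA eyeB 0.09404304491282911 157.66754440677184
tube0 longk 0.05330017257595894 171.99841523896862
longk shortk 0.05449507298580706 169.20751823974342
{'vfov': 65.70646984690485, 'cx': 279.35224205359975, 'cy': 208.38336457363604, 'eye': array([0.2008, 0.598 , 0.3738]), 'attitude': array([ 2.8118, -0.0001,  1.1142])} [[-0.8979  0.4402 -0.0003]
 [ 0.4402  0.8979 -0.0008]
 [-0.0001 -0.0009 -1.    ]]
cam in tool [ 0.0829  0.0004 -0.143 ] [[-0.0007 -0.9461 -0.3238]
 [ 1.     -0.001   0.0007]
 [-0.001  -0.3238  0.9461]]
```

```bash
cat > to.py <<'E'
import sys; from h import *
# usage: to.py x y z yawdeg : shift + rotvec in tool axes to reach a tool-down pose
x,y,z,yaw=map(float,sys.argv[1:5]); o=bot.observe(); T=R.from_euler("xyz",o["tool_rot"])
G=R.from_euler("xyz",[np.pi,0,np.radians(yaw)])
d=np.array([x,y,z])-o["position"]
print("t",round(o["clock"],2),"d",T.inv().apply(d).round(4),"rv",(T.inv()*G).as_rotvec().round(4),"n",np.linalg.norm(d)/.0625)
E
python3 to.py 0.47 0.2 0.22 159.3; python3 to.py .4513 -.1508 .12 159.3
```

```text
t 0.15 d [-0.3339 -0.2382  0.0111] rv [-0.0009  0.     -0.0946] n 6.565803605522631
t 0.15 d [-0.4716 -0.5614  0.1114] rv [-0.0009  0.     -0.0946] n 11.865039039274281
```

Careful with the scale: shifts go in shares of 0.6 m and turns go in shares of pi/2 rad. That gives: -0.33 m / 0.6 = -0.55, -0.26 m / 0.6 = -0.4333, -0.095 rad / 1.5708 = -0.0605.

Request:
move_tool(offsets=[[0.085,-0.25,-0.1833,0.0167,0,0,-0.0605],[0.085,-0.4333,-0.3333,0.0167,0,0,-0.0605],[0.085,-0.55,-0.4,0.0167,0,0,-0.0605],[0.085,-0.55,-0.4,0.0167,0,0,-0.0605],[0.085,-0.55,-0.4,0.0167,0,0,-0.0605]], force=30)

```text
refused: offsets[0]: [0.085, -0.25, -0.1833, 0.0167, 0, 0, -0.0605] is not of type 'object' (schema: type "object"). Nothing was moved.
```

Wrong form. The message asks for a list of objects with named fields, so I'll send the same numbers that way.

Request:
move_tool(offsets=[{"jaw": 0.085,"tx": -0.25,"ty": -0.1833,"tz": 0.0167,"az": -0.0605},{"jaw": 0.085,"tx": -0.4333,"ty": -0.3333,"tz": 0.0167,"az": -0.0605},{"jaw": 0.085,"tx": -0.55,"ty": -0.4,"tz": 0.0167,"az": -0.0605},{"jaw": 0.085,"tx": -0.55,"ty": -0.4,"tz": 0.0167,"az": -0.0605},{"jaw": 0.085,"tx": -0.55,"ty": -0.4,"tz": 0.0167,"az": -0.0605}], force=30)

```text
clock: 0.78
position: [0.421, 0.2828, 0.223]
tool_rot: [3.141, 0.0, 2.781]
force: [1.9, 0.8, -0.4]
grip_width: 0.0853
finger_force: 0.0
```

```bash
python3 to.py .4513 -.1508 .13 159.3
```

```text
t 0.78 d [-0.1813 -0.395   0.093 ] rv [0.0002 0.0001 0.0006] n 7.112015536030321
```

Scaled: -0.395 m / 0.6 = -0.6583, -0.18 m / 0.6 = -0.3.

Request:
move_tool(offsets=[{"jaw": 0.085,"tx": -0.3,"ty": -0.6583,"tz": 0.0667},{"jaw": 0.085,"tx": -0.3,"ty": -0.6583,"tz": 0.0667},{"jaw": 0.085,"tx": -0.3,"ty": -0.6583,"tz": 0.0667},{"jaw": 0.085,"tx": -0.3,"ty": -0.6583,"tz": 0.0667},{"jaw": 0.085,"tx": -0.3,"ty": -0.6583,"tz": 0.0667}])

```text
clock: 1.4
position: [0.441, -0.0277, 0.1943]
tool_rot: [3.141, 0.0, 2.781]
force: [1.1, 0.5, -0.7]
grip_width: 0.085
finger_force: 0.0
```

```bash
python3 to.py .4513 -.1508 .13 159.3
```

```text
t 1.4 d [-0.053  -0.1115  0.0643] rv [0.0002 0.0004 0.0007] n 2.2280744201201634
```

Scaled: -0.1115 m / 0.6 = -0.1858, -0.053 m / 0.6 = -0.0883.

Request:
move_tool(offsets=[{"jaw": 0.085,"tx": -0.0883,"ty": -0.1858,"tz": 0.0733},{"jaw": 0.085,"tx": -0.0883,"ty": -0.1858,"tz": 0.0733},{"jaw": 0.085,"tx": -0.0883,"ty": -0.1858,"tz": 0.0733},{"jaw": 0.085,"tx": -0.0883,"ty": -0.1858,"tz": 0.0733}])

```text
clock: 1.9
position: [0.4511, -0.1488, 0.1501]
tool_rot: [-3.142, -0.001, 2.78]
force: [-1.0, 0.6, -0.3]
grip_width: 0.085
finger_force: 0.0
```

```bash
python3 - <<'E'
from h import *
c=camrig.calibration("wrist");f=camrig.grab_frame("wrist");cv2.imwrite("pics/w1.png",f)
import json;json.dump({k:np.array(v).tolist() for k,v in c.items()},open("c1.json","w"))
print(bot.observe()["position"],c)
for n,p in dict(roller=(.4513,-.1508,.06),hole=(.6482,-.2147,.03),stub=(.5591,-.181,.105),eA=(.5017,-.3397,.01),eB=(.4148,-.3039,.01)).items(): print(n,pix("wrist",p,c))
E
```

```text
[ 0.45142286 -0.14805514  0.15042158] {'vfov': 65.70646984690485, 'cx': 279.35224205359975, 'cy': 208.38336457363604, 'eye': array([ 0.37385974, -0.1191909 ,  0.29315143]), 'attitude': array([ 2.81250996e+00, -8.99836397e-04,  1.20829360e+00])}
roller (np.float64(276.3283646652898), np.float64(213.3483215487291))
hole (np.float64(286.0614545953688), np.float64(372.7309304956452))
stub (np.float64(288.9773312702399), np.float64(362.6367257877127))
eA (np.float64(135.59085491256775), np.float64(293.74570248067687))
eB (np.float64(121.96828914685833), np.float64(215.08824838493243))
```

View pics/w1.png

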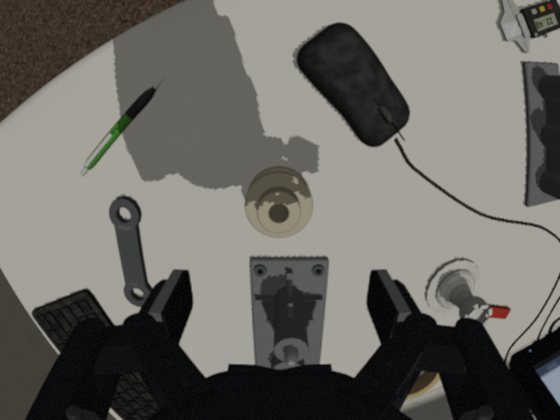

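The wrist view has the roller bore at (278.5,213), and I predicted (276,213). The link eyes are at (125,212) and (138,292), so the estimates agree to about 2 mm. The gripper body hides the stub. Next I'll descend to the roller.

```bash
python3 - <<'E'
from h import *
import json;c=json.load(open("c1.json"))
print(onz("wrist",278.5,213,.06,c),onz("wrist",125,212,.01,c),onz("wrist",138,292,.01,c))
E
python3 to.py .4515 -.150 .0465 159.3
```

```text
[ 0.45162361 -0.14915343  0.06      ] [ 0.41317051 -0.29886006  0.01      ] [ 0.50050379 -0.33532699  0.01      ]
t 1.95 d [-0.0008 -0.0018  0.1039] rv [ 0.0003 -0.0002  0.001 ] n 1.6630368323239968
```

Scaled: 0.104 m / 0.6 = 0.1733, 0.095 m / 0.6 = 0.1583.

Request:
move_tool(offsets=[{"jaw": 0.085,"tx": -0.0017,"ty": -0.003,"tz": 0.1},{"jaw": 0.085,"tx": -0.0017,"ty": -0.003,"tz": 0.1583},{"jaw": 0.085,"tx": -0.0017,"ty": -0.003,"tz": 0.1733},{"jaw": 0.085,"tx": -0.0017,"ty": -0.003,"tz": 0.1733},{"jaw": 0.02,"tx": -0.0017,"ty": -0.003,"tz": 0.1733}], force=40)

```text
clock: 2.58
position: [0.4525, -0.1507, 0.0477]
tool_rot: [3.141, 0.002, 2.781]
force: [0.4, 0.9, 0.1]
grip_width: 0.0692
finger_force: 0.0
```

Request:
move_tool(offsets=[{"jaw": 0.02},{"jaw": 0.02},{"jaw": 0.02},{"jaw": 0.02}])

```text
clock: 3.08
position: [0.4522, -0.1509, 0.0471]
tool_rot: [3.141, 0.001, 2.781]
force: [-0.6, 0.9, 13.6]
grip_width: 0.0318
finger_force: 38.4
```

```bash
python3 to.py .4515 -.150 .0465 159.3
```

```text
t 3.08 d [0.001  0.0006 0.0006] rv [0.0004 0.0014 0.0003] n 0.021595905602707924
```

Scaled: -0.11 m / 0.6 = -0.1833, -0.08 m / 0.6 = -0.1333.

Request:
move_tool(offsets=[{"jaw": 0.02,"tz": -0.05},{"jaw": 0.02,"tz": -0.1333},{"jaw": 0.02,"tz": -0.1833},{"jaw": 0.02,"tz": -0.1833},{"jaw": 0.02,"tz": -0.1833}])

```text
clock: 3.7
position: [0.4514, -0.1507, 0.156]
tool_rot: [-3.142, -0.0, 2.781]
force: [-0.0, -0.4, -0.9]
grip_width: 0.0316
finger_force: 40.4
```

```bash
python3 - <<'E'
from h import *
c=camrig.calibration("wrist");o=bot.observe();f=camrig.grab_frame("wrist");cv2.imwrite("pics/w2.png",f)
T=R.from_euler("xyz",o["tool_rot"]);print(o["position"],o["force"],o["grip_width"])
top=o["position"]+T.apply([0,0,-.0129]);print("expected bore px",pix("wrist",top,c))
for dx in(-.005,.005):print(pix("wrist",o["position"]+T.apply([dx,0,-.0129]),c))
E
python3 to.py .6482 -.2147 .157 159.3
python3 - <<'E'
import cv2
i=cv2.imread("pics/w2.png");cv2.imwrite("pics/w2c.png",cv2.resize(i[240:420,160:400],(800,600),interpolation=cv2.INTER_CUBIC))
E
```

```text
[ 0.45138551 -0.15071154  0.15599068] [-0.00688717 -0.44623294 -0.92379265] 0.031635909534852166
expected bore px (np.float64(278.4557669849205), np.float64(285.544406127219))
(np.float64(278.4786469111767), np.float64(294.28199038291103))
(np.float64(278.4326343911865), np.float64(276.4972156321267))
t 3.75 d [-0.2069  0.0097 -0.0016] rv [-0.0002 -0.0011  0.0004] n 3.3139988088079213
```

View pics/w2c.png

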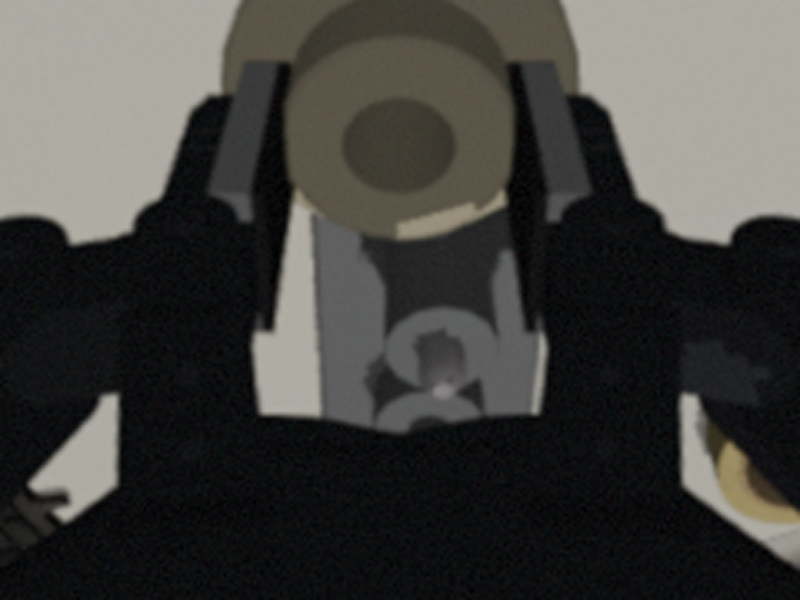

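Scaled: -0.205 m / 0.6 = -0.3417, 0.008 m / 0.6 = 0.0133.

Request:
move_tool(offsets=[{"jaw": 0.02,"tx": -0.0833,"ty": 0.005,"tz": -0.0033},{"jaw": 0.02,"tx": -0.1833,"ty": 0.01,"tz": -0.0033},{"jaw": 0.02,"tx": -0.2667,"ty": 0.0133,"tz": -0.0033},{"jaw": 0.02,"tx": -0.3167,"ty": 0.015,"tz": -0.0033},{"jaw": 0.02,"tx": -0.3417,"ty": 0.0158,"tz": -0.0033}])

```text
clock: 4.38
position: [0.6473, -0.2147, 0.1561]
tool_rot: [-3.141, -0.002, 2.781]
force: [-0.4, 0.4, -0.3]
grip_width: 0.0319
finger_force: 40.4
```

```bash
python3 - <<'E'
from h import *
np.set_printoptions(precision=4,suppress=True,linewidth=200)
t=cv2.cvtColor(cv2.imread("pics/top0.png"),6);s=cv2.cvtColor(cv2.imread("pics/scene0.png"),6)
print(t[164:180,332:350]);print(s[240:256,336:356])
print(s[226:242,304:322])
import json
print(onz("wrist",292,356,.105,json.load(open("c1.json"))), "NB w2 needed")
E
```

```text
[[86 82 84 84 85 85 87 85 86 84 85 86 93 86 85 85 86 85]
 [85 76 82 85 86 85 85 86 85 85 86 85 86 84 83 84 86 85]
 [82 80 86 86 86 85 85 85 86 86 86 86 85 85 85 83 84 84]
 [78 85 86 85 86 86 83 79 76 77 82 85 86 85 85 83 82 85]
 [81 87 87 86 85 81 70 57 50 53 68 81 86 86 85 84 82 81]
 [83 87 87 86 84 67 45 39 37 38 43 64 84 86 85 85 83 76]
 [84 87 86 86 82 55 43 44 42 38 36 47 82 86 85 85 85 82]
 [83 87 86 85 83 56 52 52 50 47 40 44 82 86 85 85 84 80]
 [83 88 87 85 83 63 65 65 66 63 51 55 83 87 85 85 84 75]
 [80 87 86 86 84 74 81 80 84 82 68 72 85 87 86 84 83 76]
 [71 86 87 87 86 84 83 78 85 85 78 84 86 87 86 84 81 83]
 [57 79 87 88 87 87 85 84 85 86 85 86 86 85 85 83 72 84]
 [42 62 82 87 88 87 86 86 86 86 86 86 86 87 83 75 63 82]
 [42 42 69 82 86 87 88 87 85 87 86 86 85 83 75 61 57 83]
 [49 36 44 66 77 84 87 88 87 85 86 84 78 72 56 51 57 82]
 [64 43 38 42 50 68 75 77 77 79 75 71 58 44 50 63 68 83]]
[[204 204 204 203 204 204 204 202 204 202 
[... 1826 characters left out ...]
205 205 207 212 197 182 187 208 210 204 206 205 208 205 206]
 [205 206 207 206 208 216 179 145 139 136 171 207 208 206 204 206 204 204]
 [203 204 207 212 190 185 128 101 116  98 100 194 214 208 205 205 204 206]
 [204 206 211 192 144 131  91  88  95  88  78 139 182 208 208 204 204 203]
 [205 207 204 151 119 107  87  85  87  81  86 114 128 178 208 208 205 203]
 [205 212 175 125 119 111  87  82  82  74  75 114 111 124 207 209 206 203]
 [208 216 139 112 123  87  75  78  78  66  99 119 122 107 183 208 205 205]
 [204 218 117  97 127 115 113  76  60 104 117 126 123  88 168 205 207 205]
 [208 222 120  49 106 123 131 117 110 132 132 124 104  51 170 209 208 206]]
[ 0.5526 -0.1761  0.105 ] NB w2 needed
```

```bash
python3 to.py .6498 -.2151 .083 159.3
```

```text
t 4.38 d [-0.0026  0.0005  0.0731] rv [-0.0004 -0.0023  0.0003] n 1.171074219253453
```

Scaled: 0.073 m / 0.6 = 0.1217, 0.065 m / 0.6 = 0.1083.

Request:
move_tool(offsets=[{"jaw": 0.02,"tx": -0.0043,"ty": 0.0008,"tz": 0.0667},{"jaw": 0.02,"tx": -0.0043,"ty": 0.0008,"tz": 0.1083},{"jaw": 0.02,"tx": -0.0043,"ty": 0.0008,"tz": 0.1217},{"jaw": 0.02,"tx": -0.0043,"ty": 0.0008,"tz": 0.1217},{"jaw": 0.02,"tx": -0.0043,"ty": 0.0008,"tz": 0.1217}])

```text
clock: 5.0
position: [0.6499, -0.215, 0.0863]
tool_rot: [3.142, 0.001, 2.781]
force: [0.3, 0.2, -0.3]
grip_width: 0.0318
finger_force: 40.4
```

```bash
python3 to.py .6498 -.2151 .0775 159.3
```

```text
t 5.0 d [ 0.0001 -0.0001  0.0088] rv [0.0001 0.0013 0.0003] n 0.14115704785350291
```

Scaled: 0.008 m / 0.6 = 0.0133, 0.004 m / 0.6 = 0.0067.

Request:
move_tool(offsets=[{"jaw": 0.02,"tz": 0.0067},{"jaw": 0.02,"tz": 0.0133},{"jaw": 0.02,"tz": 0.0133},{"jaw": 0.02,"tz": 0.0133}])

```text
clock: 5.5
position: [0.6495, -0.2148, 0.0774]
tool_rot: [3.142, 0.0, 2.781]
force: [0.3, 0.4, 1.2]
grip_width: 0.0317
finger_force: 40.5
```

```bash
python3 to.py .6498 -.2151 .0775 159.3
```

```text
t 5.5 d [-0.0004 -0.0002 -0.0001] rv [0.     0.0002 0.0005] n 0.007170223046629093
```

Scaled: -0.1 m / 0.6 = -0.1667, -0.05 m / 0.6 = -0.0833.

Request:
move_tool(offsets=[{"jaw": 0.045},{"jaw": 0.06},{"jaw": 0.06},{"jaw": 0.06,"tz": -0.0833},{"jaw": 0.06,"tz": -0.1667}])

```text
clock: 6.12
position: [0.6491, -0.2148, 0.1783]
tool_rot: [-3.141, -0.001, 2.781]
force: [0.3, -0.5, 1.0]
grip_width: 0.06
finger_force: 0.0
```

```bash
python3 to.py .4575 -.3205 .16 157.7
```

```text
t 6.12 d [ 0.1419 -0.1665  0.0185] rv [-0.0003 -0.001   0.0283] n 3.5131755427084985
```

Scaled: -0.1665 m / 0.6 = -0.2775, 0.142 m / 0.6 = 0.2367, 0.028 rad / 1.5708 = 0.0178.

Request:
move_tool(offsets=[{"jaw": 0.06,"tx": 0.2367,"ty": -0.2775,"tz": 0.0308,"az": 0.0178},{"jaw": 0.06,"tx": 0.2367,"ty": -0.2775,"tz": 0.0308,"az": 0.0178},{"jaw": 0.06,"tx": 0.2367,"ty": -0.2775,"tz": 0.0308,"az": 0.0178},{"jaw": 0.06,"tx": 0.2367,"ty": -0.2775,"tz": 0.0308,"az": 0.0178},{"jaw": 0.06,"tx": 0.2367,"ty": -0.2775,"tz": 0.0308,"az": 0.0178}])

```text
clock: 6.75
position: [0.4556, -0.3221, 0.1591]
tool_rot: [-3.141, -0.0, 2.749]
force: [0.1, 0.1, -0.3]
grip_width: 0.0603
finger_force: 0.0
```

```bash
python3 - <<'E'
from h import *
import json
for n in("top","scene","wrist"):
    if n=="wrist":
        c=camrig.calibration(n); o=bot.observe(); json.dump({k:np.array(v).tolist() for k,v in c.items()},open("c3.json","w"))
    cv2.imwrite(f"pics/{n}3.png",camrig.grab_frame(n))
print(o["position"],o["tool_rot"])
t=cv2.imread("pics/top3.png");s=cv2.imread("pics/scene3.png");w=cv2.imread("pics/wrist3.png")
def z(i,x,y,k=3): return cv2.resize(i[y:y+300//k,x:x+400//k],(400,300),interpolation=cv2.INTER_CUBIC)
cv2.imwrite("pics/z3.png",np.vstack([np.hstack([z(t,300,140,4),z(s,300,200,4)]),np.hstack([z(w,200,0,2),z(w,200,150,2)])]))
for n,p in dict(eA=(.5011,-.3375,.01),eB=(.414,-.3014,.01)).items(): print(n,pix("wrist",p,c),pix("top",p))
print("roller top exp",pix("top",(.6486,-.2146,.09)),pix("scene",(.6486,-.2146,.09)))
E
```

```text
[ 0.45827152 -0.32035186  0.15906753] [3.14134225e+00 6.04713262e-04 2.75269436e+00]
eA (np.float64(279.1163114290015), np.float64(236.3431227258826)) (np.float64(396.3076837595871), np.float64(240.97878843476565))
eB (np.float64(279.43144094129536), np.float64(139.56119899196148)) (np.float64(380.32016162013934), np.float64(281.63629629766893))
roller top exp (np.float64(344.3660252973913), np.float64(164.11101844368602)) (np.float64(346.6757124231863), np.float64(228.99907760321395))
```

View pics/z3.png

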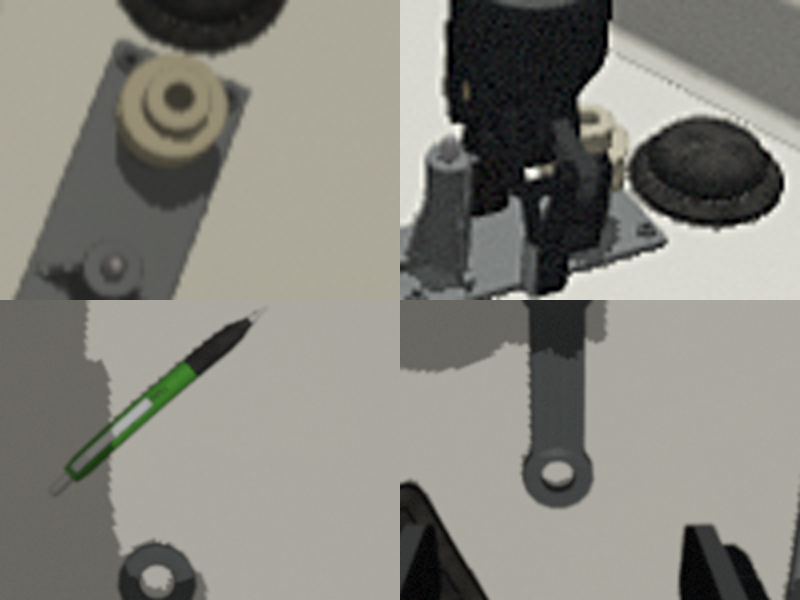

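The roller bore is at top pixel (344.75,164.0) and I expected (344.4,164.1), so it is well seated. The link eyes are at wrist pixels (278.5,138.5) and (279,236), which puts the link centred under the tool. Next is the link grasp.

```bash
python3 to.py .4570 -.3192 .030 157.6
```

```text
t 6.9 d [1.900e-03 1.000e-04 1.289e-01] rv [0.0003 0.0005 0.003 ] n 2.063397157233592
```

Scaled: 0.129 m / 0.6 = 0.215, 0.11 m / 0.6 = 0.1833, 0.002 rad / 1.5708 = 0.0013.

Request:
move_tool(offsets=[{"jaw": 0.06,"tx": 0.0033,"tz": 0.1,"az": 0.0013},{"jaw": 0.06,"tx": 0.0033,"tz": 0.1833,"az": 0.0013},{"jaw": 0.06,"tx": 0.0033,"tz": 0.215,"az": 0.0013},{"jaw": 0.06,"tx": 0.0033,"tz": 0.215,"az": 0.0013},{"jaw": 0.06,"tx": 0.0033,"tz": 0.215,"az": 0.0013}])

```text
clock: 7.52
position: [0.457, -0.3202, 0.0315]
tool_rot: [-3.141, 0.002, 2.751]
force: [0.2, 0.2, 0.7]
grip_width: 0.0601
finger_force: 0.0
```

```bash
python3 to.py .4570 -.3192 .004 157.6
```

```text
t 7.53 d [0.0004 0.0009 0.0275] rv [-0.0003  0.0022  0.0003] n 0.4394920634482409
```

Scaled: 0.0265 m / 0.6 = 0.0442, 0.02 m / 0.6 = 0.0333.

Request:
move_tool(offsets=[{"jaw": 0.06,"ty": 0.0013,"tz": 0.0333},{"jaw": 0.06,"ty": 0.0013,"tz": 0.0442},{"jaw": 0.06,"ty": 0.0013,"tz": 0.0442},{"jaw": 0.015,"ty": 0.0013,"tz": 0.0442},{"jaw": 0.015,"ty": 0.0013,"tz": 0.0442}], force=40)

```text
clock: 8.15
position: [0.4565, -0.3192, 0.004]
tool_rot: [-3.141, 0.001, 2.751]
force: [-3.3, 4.3, 35.4]
grip_width: 0.0243
finger_force: 39.2
```

Request:
move_tool(offsets=[{"jaw": 0.015},{"jaw": 0.015},{"jaw": 0.015}])

```text
clock: 8.52
position: [0.4565, -0.3192, 0.0041]
tool_rot: [-3.142, 0.001, 2.751]
force: [-1.8, 1.6, 10.3]
grip_width: 0.0243
finger_force: 38.8
```

```bash
python3 to.py .4570 -.3192 .004 157.6
```

```text
t 8.53 d [-0.0005  0.0001  0.0001] rv [-0.0001  0.0008  0.    ] n 0.007922050383588336
```

Scaled: -0.145 m / 0.6 = -0.2417, -0.1 m / 0.6 = -0.1667.

Request:
move_tool(offsets=[{"jaw": 0.015,"tz": -0.0667},{"jaw": 0.015,"tz": -0.1667},{"jaw": 0.015,"tz": -0.2417},{"jaw": 0.015,"tz": -0.2417}])

```text
clock: 9.02
position: [0.4577, -0.3198, 0.1518]
tool_rot: [-3.141, 0.006, 2.751]
force: [-0.0, -0.1, -1.7]
grip_width: 0.0242
finger_force: 40.3
```

```bash
python3 - <<'E'
from h import *
c=camrig.calibration("wrist");o=bot.observe();f=camrig.grab_frame("wrist");cv2.imwrite("pics/w4.png",f)
T=R.from_euler("xyz",o["tool_rot"]);print(o["position"],o["grip_width"])
for x in(-.0475,0.0475):print(pix("wrist",o["position"]+T.apply([x,0,-.0059]),c))
u,v=map(int,pix("wrist",o["position"]+T.apply([.0475,0,-.0059]),c))
g=cv2.cvtColor(f,6);print(g[v-18:v+20:2,u-24:u+26:2])
E
python3 to.py .6039 -.1978 .149 159.4
```

```text
[ 0.45765296 -0.31984322  0.15175146] 0.02422129272338507
(np.float64(278.6547952133925), np.float64(348.47581802478413))
(np.float64(278.2614018723812), np.float64(183.37967891723312))
[[ 43  45  46  43  42  46  43  44  45  46  40  44  42  43  43  42  41  42
   44  43  44  39  45  52  71]
 [ 43  44  44  42  44  44  42  42  45  44  42  44  43  42  44  41  43  43
   45  43  42  44  43  49  70]
 [ 43  44  42  45  44  42  43  44  42  45  42  42  39  41  41  40  40  40
   44  44  43  41  43  41  66]
 [ 44  44  44  45  44  44  44  42  40  42  51  82  99  77  69  73  44  40
   41  42  46  45  44  42  59]
 [ 47  45  43  45  41  44  44  41  69 142 171 179 176 163 140 174 168 130
   52  41  42  45  43  43  48]
 [ 44  45  40  44  43  43  39  67 138 183 183 183 182 183 179 183 183 183
  161  71  41  44  45  43  43]
 [ 45  44  42  43  43  40 107 158 177 183 182 183 183 183 182 182 183 183
  183 171  85  40  42  43  42]
 [ 42  45  44  44  39  96 178 183 
[... 611 characters left out ...]
40  32 142 184 183 182 182 183 182 182 182 182 183 182 182
  182 183 182  94  28  39  42]
 [ 44  44  39  40  29 115 182 182 182 183 182 182 182 182 182 182 182 183
  184 182 161  47  31  44  43]
 [ 45  43  43  42  33  45 140 181 182 182 182 182 182 183 182 182 182 182
  183 171  82  24  40  41  45]
 [ 40  42  41  43  40  29  45 139 180 183 182 182 181 183 182 182 183 183
  171  92  29  33  42  42  44]
 [ 43  46  43  42  41  35  30  44 121 170 182 184 184 183 183 182 179 160
   83  25  27  36  45  42  41]
 [ 44  42  44  45  43  43  33  30  29  57 115 164 169 169 169 136  94  37
   28  33  38  42  43  45  43]]
t 9.07 d [-0.0898  0.1683  0.0009] rv [-0.0002  0.0028 -0.0312] n 3.0515748882251867
```

Scaled: 0.1683 m / 0.6 = 0.2805, 0.14 m / 0.6 = 0.2333, -0.031 rad / 1.5708 = -0.0197.

Request:
move_tool(offsets=[{"jaw": 0.015,"tx": -0.0417,"ty": 0.075,"tz": -0.0017,"az": -0.0064},{"jaw": 0.015,"tx": -0.0867,"ty": 0.1583,"tz": -0.0017,"az": -0.0127},{"jaw": 0.015,"tx": -0.125,"ty": 0.2333,"tz": -0.0017,"az": -0.0197},{"jaw": 0.015,"tx": -0.1478,"ty": 0.2805,"az": -0.0197},{"jaw": 0.015,"tx": -0.1478,"ty": 0.2805,"az": -0.0197}])

```text
clock: 9.7
position: [0.6032, -0.1944, 0.1463]
tool_rot: [3.141, -0.002, 2.785]
force: [-1.0, -0.8, -1.4]
grip_width: 0.0245
finger_force: 40.3
```

```bash
python3 to.py .6028 -.1974 .120 159.4
```

```text
t 9.7 d [-0.0008 -0.003   0.0262] rv [ 0.0006 -0.0024  0.0033] n 0.4228552712637676
```

Scaled: 0.026 m / 0.6 = 0.0433, 0.015 m / 0.6 = 0.025.

Request:
move_tool(offsets=[{"jaw": 0.015,"tz": 0.025},{"jaw": 0.015,"tz": 0.0433},{"jaw": 0.015,"tz": 0.0433},{"jaw": 0.015,"tz": 0.0433}])

```text
clock: 10.2
position: [0.6022, -0.1976, 0.1224]
tool_rot: [-3.142, 0.0, 2.781]
force: [0.8, -0.3, -1.0]
grip_width: 0.0244
finger_force: 40.3
```

```bash
python3 to.py .6028 -.1974 .117 159.4;  python3 - <<'E'
from h import *
c=camrig.calibration("wrist");o=bot.observe();f=camrig.grab_frame("wrist");cv2.imwrite("pics/w5.png",f)
T=R.from_euler("xyz",o["tool_rot"]);print(o["position"])
print("eye",pix("wrist",o["position"]+T.apply([.0475,0,-.0059]),c),"eye(-1.2)",pix("wrist",o["position"]+T.apply([.0463,0,-.0059]),c),"stubtop",pix("wrist",(.5591,-.181,.105),c))
u,v=map(int,pix("wrist",(.5591,-.181,.105),c))
print(u-40,v-30);cv2.imwrite("pics/w5c.png",cv2.resize(f[v-30:v+30,u-40:u+40],(480,360),interpolation=cv2.INTER_CUBIC))
E
```

```text
t 10.2 d [-0.0005  0.0003  0.0054] rv [-0.0001  0.0001 -0.0009] n 0.08742756519973609
[ 0.60224831 -0.19755384  0.12243412]
eye (np.float64(278.2533694415834), np.float64(183.3211649162339)) eye(-1.2) (np.float64(278.25820373539705), np.float64(185.9844632646507)) stubtop (np.float64(278.91253417186687), np.float64(174.24880581212165))
238 144
```

View pics/w5c.png

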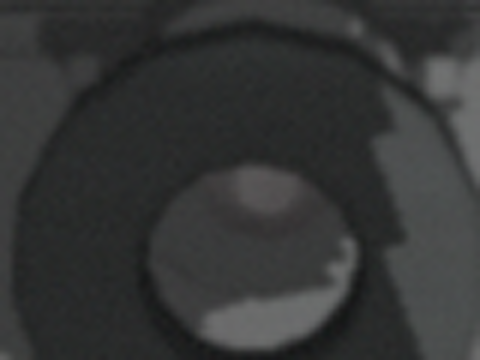

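The stub top shows through the eye at (282.7,175.7). The eye's hole spans u 263–298 and v 171.2–202.3. I'll convert the offset to metres.

```bash
python3 - <<'E'
from h import *
c=camrig.calibration("wrist");o=bot.observe();T=R.from_euler("xyz",o["tool_rot"]);p=o["position"]
def tl(u,v,z): 
    e,d=ray("wrist",u,v,c); e=T.inv().apply(e-p); d=T.inv().apply(d); return (e+d*(z-e[2])/d[2]).round(4)
print(p,"top",tl(280.5,171.2,-.0059),"bot",tl(280.5,202.3,.0041),"L",tl(263,186,-.0059),"R",tl(298,186,-.0059))
print("stub",tl(282.7,175.7,p[2]-.105))
E
```

```text
[ 0.60237897 -0.19746234  0.12263401] top [ 0.0529  0.001  -0.0059] bot [0.0356 0.001  0.0041] L [ 0.0463 -0.0067 -0.0059] R [ 0.0463  0.0086 -0.0059]
stub [0.0454 0.0022 0.0176]
```

Scaled: 0.022 m / 0.6 = 0.0367, 0.006 m / 0.6 = 0.01.

Request:
move_tool(offsets=[{"jaw": 0.015,"tx": 0.0017,"ty": 0.0017,"tz": 0.01},{"jaw": 0.015,"tx": 0.0017,"ty": 0.0017,"tz": 0.02},{"jaw": 0.015,"tx": 0.0017,"ty": 0.0017,"tz": 0.03},{"jaw": 0.015,"tx": 0.0017,"ty": 0.0017,"tz": 0.0367},{"jaw": 0.015,"tx": 0.0017,"ty": 0.0017,"tz": 0.0367}])

```text
clock: 10.88
position: [0.6016, -0.1958, 0.1]
tool_rot: [-3.141, -0.0, 2.782]
force: [0.7, 0.1, -0.8]
grip_width: 0.0246
finger_force: 40.3
```

```bash
python3 to.py .6028 -.1974 .0945 159.4
```

```text
t 10.88 d [-0.0016 -0.0011  0.0055] rv [-0.0001 -0.0005 -0.0003] n 0.09314150846331207
```

Clean entry over the stub, with no contact force.

Scaled: 0.0055 m / 0.6 = 0.0092, 0.003 m / 0.6 = 0.005.

Request:
move_tool(offsets=[{"jaw": 0.015,"tz": 0.005},{"jaw": 0.015,"tz": 0.0092},{"jaw": 0.015,"tz": 0.0092},{"jaw": 0.015,"tz": 0.0092}])

```text
clock: 11.38
position: [0.6018, -0.1959, 0.0949]
tool_rot: [-3.142, 0.0, 2.782]
force: [-0.9, -0.2, -1.2]
grip_width: 0.024
finger_force: 40.3
```

Request:
move_tool(offsets=[{"jaw": 0.035},{"jaw": 0.05},{"jaw": 0.05},{"jaw": 0.05,"tz": -0.05},{"jaw": 0.05,"tz": -0.1333}])

```text
clock: 12.0
position: [0.6009, -0.1956, 0.1746]
tool_rot: [-3.141, -0.003, 2.782]
force: [0.2, -0.2, 1.1]
grip_width: 0.0501
finger_force: 0.0
```

```bash
python3 to.py .50 .10 .20 170
```

```text
t 12.0 d [ 0.1986  0.2411 -0.025 ] rv [-0.0002 -0.0029 -0.1853] n 5.014170938578184
```

Scaled: 0.241 m / 0.6 = 0.4017, 0.2 m / 0.6 = 0.3333, -0.185 rad / 1.5708 = -0.1178.

Request:
move_tool(offsets=[{"jaw": 0.05,"tx": 0.3333,"ty": 0.4017,"tz": -0.0417,"az": -0.1178},{"jaw": 0.05,"tx": 0.3333,"ty": 0.4017,"tz": -0.0417,"az": -0.1178},{"jaw": 0.05,"tx": 0.3333,"ty": 0.4017,"tz": -0.0417,"az": -0.1178},{"jaw": 0.05,"tx": 0.3333,"ty": 0.4017,"tz": -0.0417,"az": -0.1178},{"jaw": 0.05,"tx": 0.3333,"ty": 0.4017,"tz": -0.0417,"az": -0.1178}])

```text
clock: 12.62
position: [0.4992, 0.1003, 0.2001]
tool_rot: [3.141, 0.001, 2.967]
force: [1.1, 0.7, -0.0]
grip_width: 0.05
finger_force: 0.0
```

```bash
python3 - <<'E'
from h import *
for n in("top","scene"): cv2.imwrite(f"pics/{n}6.png",camrig.grab_frame(n))
t=cv2.imread("pics/top6.png");s=cv2.imread("pics/scene6.png");t0=cv2.imread("pics/top0.png")
def z(i,x,y,k=4): return cv2.resize(i[y:y+300//k,x:x+400//k],(400,300),interpolation=cv2.INTER_CUBIC)
cv2.imwrite("pics/z6.png",np.vstack([np.hstack([z(t,290,140),z(s,290,190)]),np.hstack([z(t0,120,200),z(cv2.imread("pics/scene0.png"),165,160)])]))
print("hole@.1",pix("top",(.6486,-.2146,.1)),pix("scene",(.6486,-.2146,.1)))
E
python3 to.py .4895 .1537 .16 170.5
```

```text
hole@.1 (np.float64(345.10364467843465), np.float64(162.8526566738871)) (np.float64(346.9551259438158), np.float64(225.79553528801873))
t 12.72 d [0.0166 0.0464 0.0404] rv [ 0.0025 -0.0003 -0.0008] n 1.0195858755785145
```

View pics/z6.png

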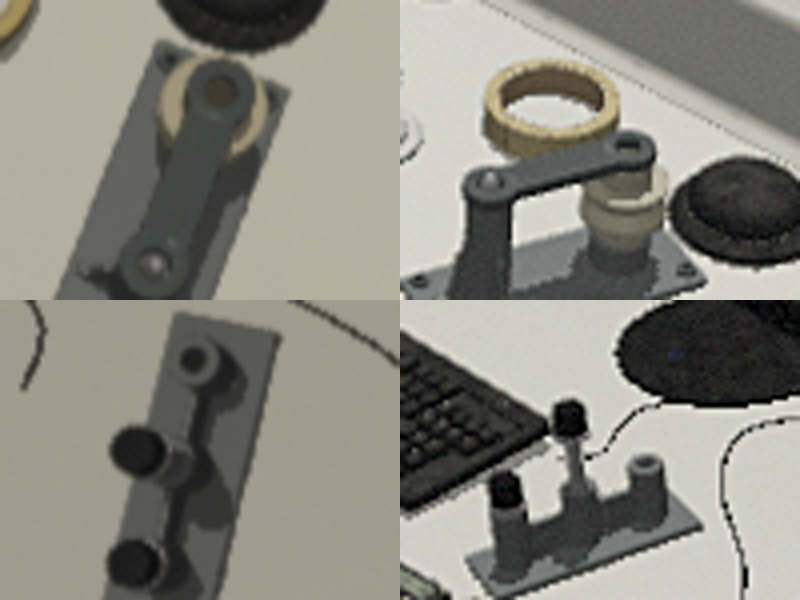

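The link sits on the stub. Its other eye is at top pixel (345.25,162.75), and the hole projects to (345.1,162.85). Next is the long axle, whose knob top is at (154.5,237.4).

Careful with the scale: shifts go in shares of 0.6 m and turns go in shares of pi/2 rad. That gives: 0.0464 m / 0.6 = 0.0773, 0.04 m / 0.6 = 0.0667.

Request:
move_tool(offsets=[{"jaw": 0.05,"tx": 0.0277,"ty": 0.0773,"tz": 0.0333},{"jaw": 0.05,"tx": 0.0277,"ty": 0.0773,"tz": 0.0667},{"jaw": 0.05,"tx": 0.0277,"ty": 0.0773,"tz": 0.0667},{"jaw": 0.05,"tx": 0.0277,"ty": 0.0773,"tz": 0.0667}])

```text
clock: 13.22
position: [0.4921, 0.1466, 0.1604]
tool_rot: [3.142, 0.001, 2.966]
force: [0.1, -1.0, 0.4]
grip_width: 0.0498
finger_force: 0.0
```

```bash
python3 - <<'E'
from h import *
c=camrig.calibration("wrist");o=bot.observe();f=camrig.grab_frame("wrist");cv2.imwrite("pics/w7.png",f)
u,v=map(int,pix("wrist",(.4895,.1537,.121),c));print(u,v,pix("wrist",(.4895,.1537,.121),c))
m=(cv2.cvtColor(f,6)<32).astype(np.uint8);n,l,st,ce=cv2.connectedComponentsWithStats(m)
for i in range(1,n):
    if st[i,4]>300:print(st[i],ce[i].round(1))
E
python3 to.py .4895 .1537 .107 170.5
```

```text
289 233 (np.float64(289.40610756994414), np.float64(233.9068642672851))
[344  11 112  26 802] [397.1  22.7]
[  39   73   72  104 1589] [ 81.9 120. ]
[489  79  40  41 488] [508.2  97.1]
[529  83  31  51 663] [542.8 105.6]
[407  89  23 137 648] [418.2 152.4]
[439  89  48  22 452] [458.2  99.4]
[ 432  107   62   84 1974] [462.1 148.5]
[280 119  33  34 775] [295.6 136.5]
[ 434  137  101   73 1130] [505.8 169.4]
[535 147  25  38 409] [546.2 165.1]
[ 276  206   38   42 1269] [294.3 227.2]
[   39   262   521   158 41271] [302.2 365.2]
[  0 344  35  49 550] [ 10.5 374.2]
t 13.28 d [0.004  0.0064 0.0535] rv [ 0.0004  0.0009 -0.0101] n 0.8649539682828272
```

Scaled: 0.0535 m / 0.6 = 0.0892, 0.03 m / 0.6 = 0.05, -0.008 rad / 1.5708 = -0.0051.

Request:
move_tool(offsets=[{"jaw": 0.05,"tx": 0.0083,"ty": 0.0125,"tz": 0.05,"az": -0.0051},{"jaw": 0.05,"tx": 0.0083,"ty": 0.0125,"tz": 0.0892,"az": -0.0051},{"jaw": 0.05,"tx": 0.0083,"ty": 0.0125,"tz": 0.0892,"az": -0.0051},{"jaw": 0.05,"tx": 0.0083,"ty": 0.0125,"tz": 0.0892,"az": -0.0051}], force=40)

```text
clock: 13.78
position: [0.4888, 0.1552, 0.1073]
tool_rot: [3.141, 0.001, 2.974]
force: [0.1, -0.3, 1.0]
grip_width: 0.0501
finger_force: 0.0
```

Request:
move_tool(offsets=[{"jaw": 0.012},{"jaw": 0.012},{"jaw": 0.012},{"jaw": 0.012}], force=60)

```text
clock: 14.28
position: [0.4888, 0.1557, 0.1071]
tool_rot: [3.141, 0.002, 2.975]
force: [-0.7, 0.7, 7.8]
grip_width: 0.0204
finger_force: 58.4
```

```bash
python3 to.py .4885 .155 .107 170.5
```

```text
t 14.28 d [ 0.0002 -0.0007  0.0001] rv [ 0.0011  0.0016 -0.0011] n 0.012369998235737234
```

Scaled: -0.13 m / 0.6 = -0.2167, -0.11 m / 0.6 = -0.1833.

Request:
move_tool(offsets=[{"jaw": 0.012,"tz": -0.05},{"jaw": 0.012,"tz": -0.1167},{"jaw": 0.012,"tz": -0.1833},{"jaw": 0.012,"tz": -0.2167},{"jaw": 0.012,"tz": -0.2167}])

```text
clock: 14.9
position: [0.4887, 0.1556, 0.2377]
tool_rot: [3.14, 0.002, 2.975]
force: [0.5, 0.7, -1.8]
grip_width: 0.0202
finger_force: 59.2
```

```bash
python3 - <<'E'
from h import *
import json
o=bot.observe();c=camrig.calibration("wrist");fs={n:camrig.grab_frame(n) for n in("wrist","scene")}
for n in fs: cv2.imwrite(f"pics/{n}8.png",fs[n])
p=o["position"];T=R.from_euler("xyz",o["tool_rot"])
json.dump({"c":{k:np.array(v).tolist() for k,v in c.items()},"p":p.tolist(),"r":o["tool_rot"].tolist()},open("c8.json","w"))
out=[]
for n in("wrist","scene"):
    tip=pix(n,p+T.apply([0,0,.099]),c if n=="wrist" else None);sh=pix(n,p+T.apply([0,0,.011]),c if n=="wrist" else None)
    u,v=int((tip[0]+sh[0])/2),int((tip[1]+sh[1])/2);print(n,"tip",tip,"shoulder",sh,"origin",u-40,v-60 if n=="wrist" else v-40)
    y0=v-60 if n=="wrist" else v-40
    out.append(cv2.resize(fs[n][max(y0,0):max(y0,0)+100,u-40:u+40],(400,500),interpolation=cv2.INTER_CUBIC))
cv2.imwrite("pics/z8.png",np.hstack(out));print(p)
E
```

```text
wrist tip (np.float64(278.77366031942586), np.float64(208.294548635617)) shoulder (np.float64(278.630387731411), np.float64(261.5321750574956)) origin 238 174
scene tip (np.float64(206.35229450331596), np.float64(180.71226166089698)) shoulder (np.float64(202.65629413846057), np.float64(152.0670021934611)) origin 164 126
[0.4886595  0.15557356 0.23769331]
```

View pics/z8.png

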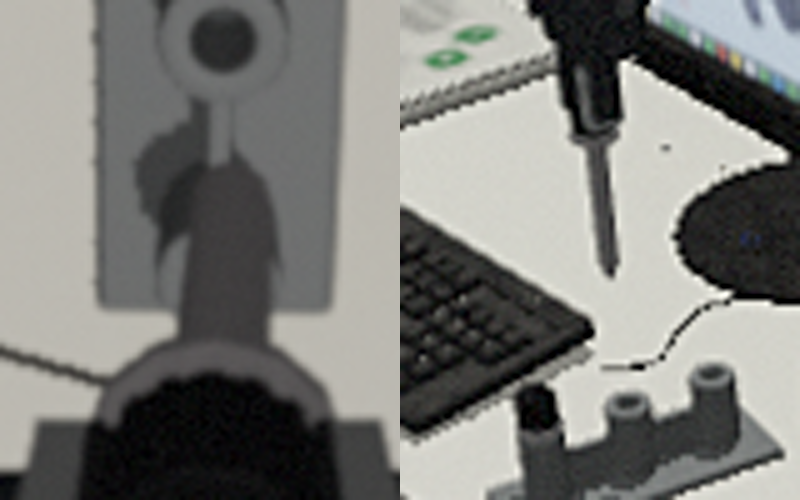

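The axle hangs straight. Its tip is at scene pixel (206.4,181), against a prediction of (206.35,180.7). I'll carry it over.

```bash
python3 to.py .6486 -.2146 .232 159.4
```

```text
t 15.0 d [-0.2199 -0.3381  0.0038] rv [-0.0002 -0.0002  0.1928] n 6.453580518668033
```

Scaled: -0.208 m / 0.6 = -0.3467, -0.17 m / 0.6 = -0.2833, 0.19 rad / 1.5708 = 0.121.

Request:
move_tool(offsets=[{"jaw": 0.012,"tx": -0.0367,"ty": -0.0567,"tz": 0.005,"az": 0.0127},{"jaw": 0.012,"tx": -0.0833,"ty": -0.1283,"tz": 0.005,"az": 0.0318},{"jaw": 0.012,"tx": -0.1333,"ty": -0.205,"tz": 0.005,"az": 0.0509},{"jaw": 0.012,"tx": -0.1833,"ty": -0.2833,"tz": 0.005,"az": 0.0764},{"jaw": 0.012,"tx": -0.225,"ty": -0.3467,"tz": 0.005,"az": 0.121}])

```text
clock: 15.62
position: [0.5867, -0.0745, 0.2319]
tool_rot: [-3.141, -0.002, 2.782]
force: [-0.7, 0.6, -0.8]
grip_width: 0.0201
finger_force: 59.2
```

```bash
python3 to.py .6486 -.2146 .232 159.4
```

```text
t 15.62 d [-1.073e-01 -1.094e-01 -1.000e-04] rv [-0.001  -0.0015 -0.0001] n 2.4514646577079353
```

Scaled: -0.109 m / 0.6 = -0.1817, -0.107 m / 0.6 = -0.1783.

Request:
move_tool(offsets=[{"jaw": 0.012,"tx": -0.0667,"ty": -0.0667},{"jaw": 0.012,"tx": -0.1333,"ty": -0.1333},{"jaw": 0.012,"tx": -0.1667,"ty": -0.1667},{"jaw": 0.012,"tx": -0.1783,"ty": -0.1817},{"jaw": 0.012,"tx": -0.1783,"ty": -0.1817}])

```text
clock: 16.25
position: [0.6484, -0.2114, 0.2322]
tool_rot: [-3.141, -0.001, 2.784]
force: [0.2, -0.2, -0.1]
grip_width: 0.0203
finger_force: 59.2
```

Request:
move_tool(offsets=[{"jaw": 0.012,"tz": 0.0083},{"jaw": 0.012,"tz": 0.0167},{"jaw": 0.012,"tz": 0.0167}])

```text
clock: 16.62
position: [0.6487, -0.2109, 0.2228]
tool_rot: [3.141, -0.001, 2.786]
force: [-0.9, -0.1, -1.3]
grip_width: 0.0202
finger_force: 59.2
```

```bash
python3 to.py .6486 -.2146 .205 159.4
python3 - <<'E'
from h import *
o=bot.observe();p=o["position"];T=R.from_euler("xyz",o["tool_rot"])
for n in("scene",):
    f=camrig.grab_frame(n);cv2.imwrite(f"pics/{n}9.png",f)
    tip=pix(n,p+T.apply([0,0,.099]));print(n,"tip",tip,"hole",pix(n,(.6486,-.2146,.1)))
    u,v=int(tip[0]),int(tip[1]);print(u-50,v-40);cv2.imwrite("pics/z9.png",cv2.resize(f[v-40:v+60,u-50:u+50],(600,600),interpolation=cv2.INTER_CUBIC))
E
```

```text
t 16.62 d [-0.0012 -0.0035  0.0178] rv [ 0.0001 -0.0007  0.0035] n 0.29087063113691225
scene tip (np.float64(346.46900126888227), np.float64(217.39474834087176)) hole (np.float64(346.9551259438158), np.float64(225.79553528801873))
296 177
```

View pics/z9.png

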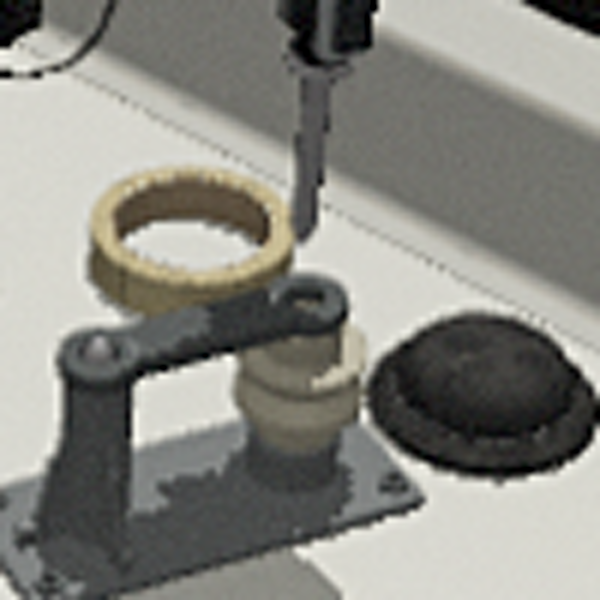

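The tip is at (346.7,217), close to the prediction of (346.5,217.4). I'll make a small lateral correction and then descend.

Scaled: 0.013 m / 0.6 = 0.0217, -0.0035 m / 0.6 = -0.0058, 0.0035 rad / 1.5708 = 0.0022.

Request:
move_tool(offsets=[{"jaw": 0.012,"tx": -0.002,"ty": -0.0058,"az": 0.0022},{"jaw": 0.012,"tx": -0.002,"ty": -0.0058,"tz": 0.01,"az": 0.0022},{"jaw": 0.012,"tx": -0.002,"ty": -0.0058,"tz": 0.0217,"az": 0.0022},{"jaw": 0.012,"tx": -0.002,"ty": -0.0058,"tz": 0.0217,"az": 0.0022},{"jaw": 0.012,"tx": -0.002,"ty": -0.0058,"tz": 0.0217,"az": 0.0022}])

```text
clock: 17.3
position: [0.6488, -0.2154, 0.2102]
tool_rot: [-3.142, 0.0, 2.781]
force: [0.2, 0.3, -0.2]
grip_width: 0.0205
finger_force: 59.2
```

```bash
python3 to.py .6486 -.2146 .190 159.4
```

```text
t 17.3 d [0.0005 0.0006 0.0202] rv [-0.      0.     -0.0008] n 0.32374232853082696
```

Scaled: 0.04 m / 0.6 = 0.0667, 0.03 m / 0.6 = 0.05.

Request:
move_tool(offsets=[{"jaw": 0.012,"tx": 0.0007,"ty": 0.001,"tz": 0.0167},{"jaw": 0.012,"tx": 0.0007,"ty": 0.001,"tz": 0.0333},{"jaw": 0.012,"tx": 0.0007,"ty": 0.001,"tz": 0.05},{"jaw": 0.012,"tx": 0.0007,"ty": 0.001,"tz": 0.0667},{"jaw": 0.012,"tx": 0.0007,"ty": 0.001,"tz": 0.0667}])

```text
clock: 17.92
position: [0.6482, -0.2146, 0.1692]
tool_rot: [-3.141, -0.001, 2.781]
force: [-1.0, -0.3, -0.4]
grip_width: 0.0204
finger_force: 59.1
```

```bash
python3 to.py .6486 -.2146 .112 159.4
```

```text
t 17.93 d [-0.0005  0.0001  0.0572] rv [-0.0003 -0.0014 -0.0008] n 0.9145377697270581
```

Scaled: 0.034 m / 0.6 = 0.0567, 0.024 m / 0.6 = 0.04.

Request:
move_tool(offsets=[{"jaw": 0.012,"tx": -0.0005,"tz": 0.02},{"jaw": 0.012,"tx": -0.0005,"tz": 0.04},{"jaw": 0.012,"tx": -0.0005,"tz": 0.0567},{"jaw": 0.012,"tx": -0.0005,"tz": 0.0567}])

```text
clock: 18.42
position: [0.6484, -0.2146, 0.1351]
tool_rot: [-3.141, -0.002, 2.781]
force: [-0.2, -0.2, -0.6]
grip_width: 0.0204
finger_force: 59.1
```

Request:
move_tool(offsets=[{"jaw": 0.012,"tz": 0.0067},{"jaw": 0.012,"tz": 0.0133},{"jaw": 0.012,"tz": 0.02},{"jaw": 0.012,"tz": 0.02}])

```text
clock: 18.92
position: [0.6487, -0.2147, 0.1239]
tool_rot: [-3.142, -0.0, 2.781]
force: [-0.7, -1.9, -0.6]
grip_width: 0.0206
finger_force: 59.1
```

```bash
python3 to.py .6486 -.2146 .111 159.4
```

```text
t 18.93 d [0.0001 0.     0.0129] rv [-0.     -0.0005 -0.0008] n 0.20595816796143135
```

Tip inside the boss (z≈25 mm), with almost no force.

Scaled: 0.0125 m / 0.6 = 0.0208, 0.011 m / 0.6 = 0.0183.

Request:
move_tool(offsets=[{"jaw": 0.012,"tz": 0.0067},{"jaw": 0.012,"tz": 0.0133},{"jaw": 0.012,"tz": 0.0183},{"jaw": 0.012,"tz": 0.0208},{"jaw": 0.012,"tz": 0.0208}])

```text
clock: 19.55
position: [0.6488, -0.215, 0.1118]
tool_rot: [-3.141, 0.0, 2.781]
force: [-2.8, -2.4, 2.2]
grip_width: 0.02
finger_force: 59.4
```

```bash
python3 to.py .6486 -.2146 .110 159.4
```

```text
t 19.55 d [0.0003 0.0003 0.0018] rv [-0.0002  0.0001 -0.001 ] n 0.030188142326699474
```

Scaled: 0.002 m / 0.6 = 0.0033, 0.001 m / 0.6 = 0.0017.

Request:
move_tool(offsets=[{"jaw": 0.012,"tx": 0.0005,"ty": 0.0005,"tz": 0.0017},{"jaw": 0.012,"tx": 0.0005,"ty": 0.0005,"tz": 0.0033},{"jaw": 0.012,"tx": 0.0005,"ty": 0.0005,"tz": 0.0033}])

```text
clock: 19.92
position: [0.6496, -0.2152, 0.1115]
tool_rot: [-3.141, 0.003, 2.781]
force: [-4.8, -2.2, 21.2]
grip_width: 0.0203
finger_force: 61.3
```

Request:
move_tool(offsets=[{"jaw": 0.03},{"jaw": 0.05},{"jaw": 0.05},{"jaw": 0.05,"tz": -0.05},{"jaw": 0.05,"tz": -0.1333}])

```text
clock: 20.55
position: [0.6478, -0.2139, 0.189]
tool_rot: [-3.141, -0.003, 2.781]
force: [0.9, 1.1, 0.4]
grip_width: 0.0501
finger_force: 0.0
```

```bash
python3 to.py .5 .0 .25 159.4
```

```text
t 20.55 d [ 0.214   0.1481 -0.0603] rv [-0.0003 -0.0034 -0.0007] n 4.273582658360535
```

The push met 21 N upward at z = 111.5 mm, so the collar is seated. I'll retreat and check.

Scaled: 0.2 m / 0.6 = 0.3333, 0.15 m / 0.6 = 0.25.

Request:
move_tool(offsets=[{"jaw": 0.05,"tx": 0.1667,"ty": 0.25,"tz": -0.1},{"jaw": 0.05,"tx": 0.3333,"ty": 0.25,"tz": -0.1},{"jaw": 0.05,"tx": 0.3333,"ty": 0.25,"tz": -0.1},{"jaw": 0.05,"tx": 0.3333,"ty": 0.25,"tz": -0.1},{"jaw": 0.05,"tx": 0.3333,"ty": 0.25,"tz": -0.1}])

```text
clock: 21.18
position: [0.513, -0.0003, 0.2507]
tool_rot: [3.14, 0.0, 2.785]
force: [0.9, -0.6, 0.4]
grip_width: 0.0497
finger_force: 0.0
```

```bash
python3 - <<'E'
from h import *
s=camrig.grab_frame("scene");t=camrig.grab_frame("top")
def z(i,x,y,k): return cv2.resize(i[y:y+600//k,x:x+400//k],(400,600),interpolation=cv2.INTER_CUBIC)
cv2.imwrite("pics/z10.png",np.hstack([z(s,290,170,5),z(t,290,130,5)]))
print("collar underside exp",pix("scene",(.6486,-.2146,.1)),"knob top exp",pix("scene",(.6486,-.2146,.125)),pix("top",(.6486,-.2146,.125)))
E
```

```text
collar underside exp (np.float64(346.9551259438158), np.float64(225.79553528801873)) knob top exp (np.float64(347.666335360473), np.float64(217.6413505653401)) (np.float64(347.0205743230634), np.float64(159.58241860505706))
```

View pics/z10.png

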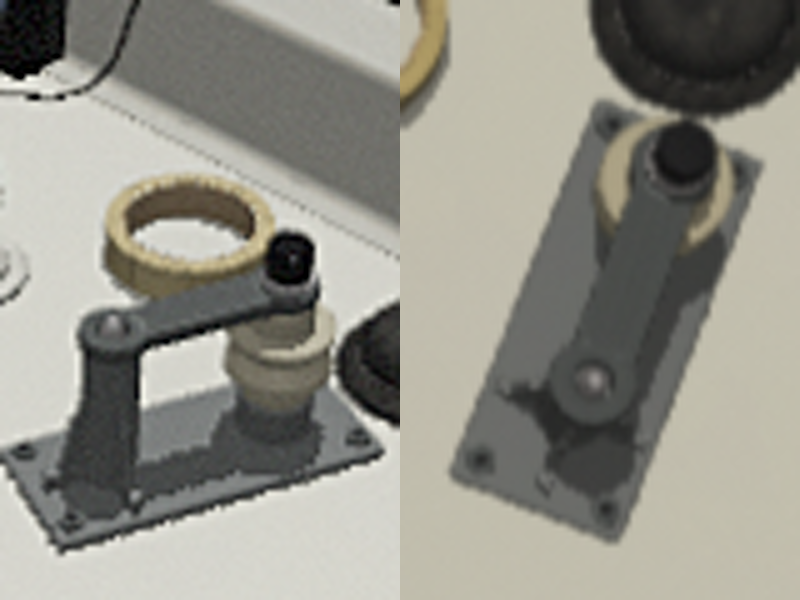

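The axle is fully seated. Its collar rests on the link, and the knob top is at scene pixel (348.2,218.4) against an expected (347.7,217.6). I'm handing the job in.

```bash
python3 -c "
from workcell import bot, camrig
print(bot.job_done())"
```

```text
the job is handed in; nothing more can be done
None
```

I handed the job in at about 21 s: the roller stands on the boss, the link lies across it and over the stub, and the long axle is pushed down until its collar sits on the link. The short axle was left in the rack, and the arm did not go near the bystanders.

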